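Seat a steel specimen in the corner of a hardness tester's stage and hold it for clamping

TASK

Get the hardness tester's stage ready and hold the specimen in it for clamping. On the joystick console press the keys fully in one at a time: first the round power key, then the left and then the right square brake key, so that the stage is braked before you push against it; never press the wide homing key behind them. Then set the rectangular steel block flat on the stage's fixture plate, long side along the long fence, press it into the corner so that it bears flush on both fences at once, and finish still holding it pressed there (a colleague will clamp it); leave everything else on the bench undisturbed.

Things in the scene. Friction and masses are not known exactly. Their poses are not given: they have to be found in the camera images.
- block: The specimen: a plain rectangular machined steel block, 40 mm along its x, 60 mm along its y (long side), 30 mm high, about 0.56 kg, the only rectangular block loose on the bench. It starts flat on the bench between console and stage, in one of three places in a row running away from the robot (a round steel block and a small black mount have the others). Origin: centre of its underside, z up.
- fixture: Dark steel fixture plate on top of the tester's stage, right of the bench's middle: 140 mm along its x, 150 mm along y, 12 mm thick; origin at its underside's centre, top about 108 mm above the bench. Fixed and rigid, yaw within 0.4 rad. Two bright fences 10 mm high, 14 mm wide stand on it: long one at the far (+x) edge, short one at the right (-y) edge. Grip the block above the fences' height.
- corner (a point): Inner corner on the plate's top surface, where the fences' inner faces would meet; axes are the plate's. Long fence's inner face: plane x = 0, from y = 8 to 126 mm; short fence's: plane y = 0, from x = -8 to -90 mm (corner relieved). Clear plate: x 0 to -125 mm, y 0 to 135 mm. The seated block's origin is at x = -20, y = +30 mm, z = 0, its axes along the plate's (or half a turn off).
- long_fence: The long fence, along the far (+x) edge of the fixture plate, 118 mm long, 10 mm high; origin at the corner point.
- short_fence: The short fence, along the right (-y) edge of the fixture plate, 82 mm long, 10 mm high; origin at the corner point. Plate and fences are lightly oiled ground steel (friction about 0.25): a block set down drags with a few newtons, so about 10 N towards each fence makes sure that it bears on both.
- console: Ivory joystick console on the left of the bench, 150 mm along its x, 260 mm along y, 50 mm high, fixed; origin at its underside's centre. Four black spring keys on top: a row of three nearest the robot, from left to right round power, left square brake, right square brake, 55 mm apart; a wide homing key 70 mm behind the square ones. Joystick 88 mm left (+y) of the centre, 57 mm tall.
- power_key_top (a point): Centre of the top of the round power key (24 mm across), 60 mm above the bench when up.
- left_brake_key_top (a point): Centre of the top of the left square brake key (22 mm square), 60 mm above the bench when up.
- right_brake_key_top (a point): Centre of the top of the right square brake key (22 mm square), 60 mm above the bench when up.
- home_key_top (a point): Centre of the top of the wide homing key (22 mm by 52 mm), which must not be pressed.
- power_key (a joint): Travel of the power key, m: 0 up, 0.005 fully in; sprung, about 1.5 N to start and 5 N fully in.
- left_brake_key (a joint): Travel of the left brake key, m: 0 up, 0.005 fully in; sprung, 5 N fully in.
- right_brake_key (a joint): Travel of the right brake key, m: 0 up, 0.005 fully in; sprung, 5 N fully in.
- home_key (a joint): Travel of the homing key, m: 0 up, 0.005 fully in; must stay up.
- round_block: Bystander: round steel reference block, 64 mm across, 14 mm high.
- mount: Bystander: black round specimen mount, 35 mm across, 22 mm high.
- caliper: Bystander: a caliper, 200 mm long, lying on the bench near the robot on the right.
- strap_clamp: Bystander: a strap clamp with a knob, 75 mm long, 34 mm high, lying on the bench behind the stage.
- loupe: Bystander: a black loupe, 36 mm across, 36 mm high, on the bench behind the console.
- solvent: Bystander: a white bottle, 48 mm across, 120 mm high, at the back of the bench.
- screwdriver: Bystander: a screwdriver lying on the bench in front of the console.
Not all that is in view belongs to the job. What is shaped like the block but orange, purple or yellow is not meant.

How it is judged:
By the outcome, as a careful person would: the job done as asked, in the order asked, and still so for the second after the job is handed in, while the arm keeps its last pose, push and grip.
It also fails if it takes over 64 s, if anything falls off the work surface, if the arm or the gripper's body presses on something with over 40 N, if the wrist force passes 120 N, or if a joint passes its speed limit or range.

ROBOT

A 6-joint arm with a two-finger parallel gripper is mounted at the origin on the work surface. World frame = base frame: x ahead of the robot, y to its left, z up, the work surface at z = 0. Lengths are in mm, angles in rad, forces in N, time in s.
With the tool pointing down it reaches from about 400 to 925 mm from the base axis. Payload 12.5 kg.
Tool frame: the origin (TCP) lies on the front face of the gripper's body, between the roots of the fingers; the fingertips stand 78 mm ahead of it and the grasp point (between the pads) lies 59 mm ahead of it (env.nose_length is the distance from the TCP to the fingertips, in mm); z points along the fingers, y is the line along which they close (so a half turn about z gives the same grasp; the last joint's range is limited). The gripper opens to 95 mm and grips with 3 to 60 N. Pads are 20 mm wide; open, the fingers measure 119 mm over their backs; the gripper's body (75 mm by 180 mm) begins 59 mm behind the grasp point.
Start: joints at [-1.417, 0.491, 1.559, -0, 1.092, -0.106], TCP at [160.576, -604.031, 292.261] pointing down, gripper open.
Joint ranges: [-3.1, 3.1], [-0.84, 2.19], [0.05, 2.79], [-1.13, 4.28], [0.06, 2.93], [-2.69, 2.69]. Speed limits (rad/s): [2.22, 2.22, 2.79, 3.14, 3.14, 3.14].

INTERFACE

Orientations are given as [roll, pitch, yaw] about the fixed x, y, z axes, in that order (R = Rz(yaw) Ry(pitch) Rx(roll)).
In Python, from cell import env gives the robot as it stands.
- The arm moves only by the tool jog_arm, never from a script. Its argument "motion" is a list of rows, each a list of 7 numbers: the turn, a rotation vector about the tool's x, y, z in degrees, then the shift along the tool's x, y, z in mm, then the finger opening in mm, from 0 to 95.1. In form: [[wx, wy, wz, x, y, z, hand], ...]. A call has 1 to 10 rows; each row shifts and turns the commanded pose from where the row before left it, along the tool's axes as they then stand; what a row does not reach is not made up. A row lasts 1/8 s, in which the tool goes at most 62.5 mm and 10.7 degrees, less where a joint would pass 70% of its speed; a pose out of reach is approached as far as the arm can. A call is refused whole if a number of a shift passes 62.5 or a number of a turn 10.7, either way. A call with a gripper value outside its range is refused whole. The fingers move at their own pace and stop on an object; the grip force is fixed at half the most. Time passes only in rows, so rows that do not move let the fingers close. It gives the time, the measured TCP pose, the force, the opening and the grip force at its end, in the units of the state.
- env.state(): the state, without advancing time (a new reading comes with each control period).
- env.read_camera(name): name is "scene" or "top" or "wrist"; returns a dict with "color" (400x640x3 uint8, red, green, blue), "z_map" (400x640 float32, mm along the optical axis (not along the pixel's ray), 0 where there is no reading), "camera_matrix" (3x3 intrinsics, pixels), "k1" (the pictures are not rectified: a ray, as slopes to the right and down, at radius r is drawn at 1 + k1 r^2 times it, then the intrinsics apply), "world_to_cam" (4x4, takes a point from world to camera coordinates). Camera axes: x right, y up, looking along -z (the intrinsics and any distortion apply to the point x, -y, -z); pixel columns grow to the right and rows downward; lengths in mm; the calibration is good to about 2 mm. A picture is of the moment at which its call begins.
- env.job_done(): hands the job in; it is judged then, once.
Trained networks look in the newest picture that a camera, given by its name, has taken for a name from the list of things; names that differ only in an ending like _2 or _b are one class to them, and where a whole thing is asked for, a point or a joint stands for the part that bears it (a point fixed in the world has none). Each returns a list of dicts, best first, with "score" (0 to 1); they miss things now and then, are a little off and sometimes report something else, mostly with a low value. They report only what shows in the picture. A call takes as long as a camera call. They do not tell look-alikes from the thing itself.
- env.recognise(camera, thing): "location" ([column, row] in pixels, amid what is visible of it).
The state is a dict: "t": time; "joints": joint angles; "qvel": joint speeds; "tau": joint torques, N m; "eef_pos": TCP position; "tcp_rot": TCP orientation; "ft_force": force on the tool from outside, world axes, zero at the start; "moment": the same for the moment, N m; "opening": opening from 0.0 (shut) to 1.0 (fully open); "grip_force": force on a finger pad.
Only numpy, scipy, OpenCV 4.12 (cv2) and the standard library are available. Lean on these libraries where they do the work, as an engineer would, in place of code of your own. Each camera call takes 0.05 s, during which the arm holds its last target. There are 200 camera calls.

## Working session

There is one attempt and no reset: what is moved stays moved. The work goes in short steps, Python scripts to look and compute and a tool call to move; the robot and the scene stay as the last step left them, time stands still between calls to the robot, and variables do not carry over. Pictures are saved under pics/ and viewed, at most 10 in all, crops included, and the job is handed in when it is done.

Besides the shell and the picture viewer there is one more tool, called after "Request:" as name([rows], argument=value, ...), one row to a line, values as JSON. jog_arm: Moves the arm, as the interface text tells. Its arguments: {"type":"object","properties":{"motion":{"type":"array"}},"required":["motion"]}

```bash
mkdir -p pics; ls; cat > h.py <<'E'
import numpy as np, cv2
from cell import env
def cam(n,save=None):
    c=env.read_camera(n)
    if save: cv2.imwrite('pics/'+save,c['color'][:,:,::-1])
    return c
def ray(c,u,v):
    K=np.array(c['camera_matrix'])
    xd=(u-K[0,2])/K[0,0]; yd=(v-K[1,2])/K[1,1]
    x,y=xd,yd
    for _ in range(20):
        s=1+c['k1']*(x*x+y*y); x,y=xd/s,yd/s
    return np.array([x,-y,-1.0])
def world(c,u,v,z=None):
    d=ray(c,u,v); T=np.linalg.inv(np.array(c['world_to_cam']))
    if z is None:
        return T[:3,:3]@(d*c['z_map'][int(round(v)),int(round(u))])+T[:3,3]
    D=T[:3,:3]@d; o=T[:3,3]
    return o+D*(z-o[2])/D[2]
def cloud(c):
    K=np.array(c['camera_matrix']); h,w=c['z_map'].shape
    u,v=np.meshgrid(np.arange(w),np.arange(h))
    xd=(u-K[0,2])/K[0,0]; yd=(v-K[1,2])/K[1,1]; x,y=xd,yd
    for _ in range(20):
        s=1+c['k1']*(x*x+y*y); x,y=xd/s,yd/s
    z=c['z_map']; P=np.stack([x*z,-y*z,-z],-1)
    T=np.linalg.inv(np.array(c['world_to_cam']))
    return P@T[:3,:3].T+T[:3,3]
E
python3 - <<'E'
from h import *
np.set_printoptions(precision=1,suppress=True)
s=env.state(); print(s)
c=cam('top','top.png')
for t in ['block','fixture','long_fence','short_fence','corner','console','power_key_top','left_brake_key_top','right_brake_key_top','home_key_top','round_block','mount']:
    r=env.recognise('top',t)
    for q in r[:2]: print(t,q['score'],q['location'],world(c,*q['location']))
E
```

```text
pics
{'t': 0.0, 'joints': array([-1.4,  0.5,  1.6,  0. ,  1.1, -0.1]), 'qvel': array([ 0.,  0., -0.,  0.,  0.,  0.]), 'tau': array([  0. , -61.3, -25.8,   0.1,   0. ,  -0. ]), 'eef_pos': array([ 160.5, -603.9,  291.7]), 'tcp_rot': array([-3.1, -0. ,  0.3]), 'ft_force': array([-0.8,  0.6, -0.1]), 'moment': array([ 0.,  0., -0.]), 'grip_force': 0.0, 'opening': 0.9980614958263732}
block 0.9 [334.3, 252.4] [374.2 -58.3  28.2]
block 0.86 [296.6, 112.4] [761.7  39.7  40.8]
fixture 0.72 [392.0, 200.2] [ 511.  -209.1  108.8]
fixture 0.56 [233.1, 183.1] [566.7 213.5  57.5]
long_fence 0.56 [394.6, 177.1] [ 570.6 -216.4  115.3]
short_fence 0.75 [413.3, 206.3] [ 493.9 -262.8  116.1]
corner 0.75 [390.1, 201.1] [ 508.7 -204.1  108.7]
corner 0.16 [230.5, 185.5] [560.  220.   60.3]
console 0.78 [209.4, 198.2] [527.  279.1  52.3]
power_key_top 0.36 [231.7, 183.3] [566.1 217.1  58.4]
left_brake_key_top 0.58 [217.3, 211.5] [490.4 256.7  57. ]
left_brake_key_top 0.46 [392.9, 199.2] [ 513.5 -211.4  109.7]
right_brake_key_top 0.41 [392.4, 134.3] [ 699.6 -226.3   22.1]
home_key_top 0.5 [227.8, 184.9] [562.2 228.2  55.7]
home_key_top 0.16 [246.3, 127.2] [722.6 179.2  40.6]
round_block 0.57 [300.9, 149.0] [664.2  30.4   9.5]
mount 0.61 [298.1, 235.5] [421.8  40.7  22.3]
```

View pics/top.png

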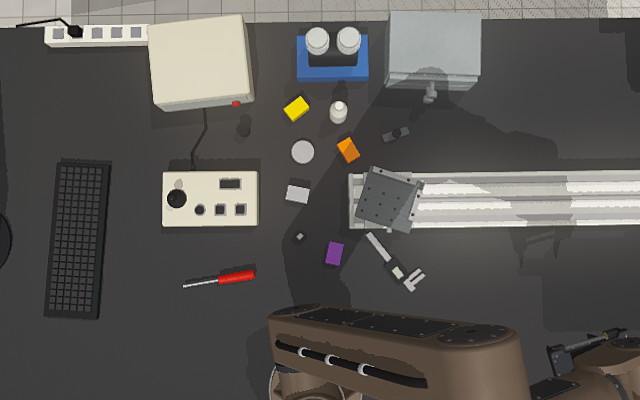

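The top view shows the steel block at about (298,193). The keys are at (200,209), (219,210) and (240,210), with the homing key at (230,184). The fixture is at (392,198); purple, orange and yellow are decoys. Next I'll take rough poses.

```bash
python3 - <<'E'
from h import *
np.set_printoptions(precision=1,suppress=True)
c=cam('top'); P=cloud(c)
for p in [(200,209.5),(219,210),(240,210),(230,184)]: print(world(c,*p), world(c,*p,z=60))
def rect(u0,u1,v0,v1,z0,z1):
    Q=P[v0:v1,u0:u1].reshape(-1,3); Q=Q[(Q[:,2]>z0)&(Q[:,2]<z1)]
    r=cv2.minAreaRect(Q[:,:2].astype(np.float32)); print(r,len(Q),np.median(Q[:,2])); print(cv2.boxPoints(r))
rect(280,318,178,210,20,40)
rect(350,430,160,240,101,125)
rect(350,430,160,240,113,125)
rect(155,265,165,235,44,54)
T=np.linalg.inv(c['world_to_cam']);print(T)
img=cv2.resize(c['color'][150:250,150:440,::-1],None,fx=2.7,fy=2.7,interpolation=cv2.INTER_CUBIC); cv2.imwrite('pics/crop.png',img)
E
```

```text
[496.4 302.7  61. ] [496.4 302.9  60. ]
[494.1 250.5  64.7] [494.2 251.5  60. ]
[493.3 194.3  63. ] [493.4 194.7  60. ]
[564.  221.2  61.6] [564.2 221.4  60. ]
((538.0800170898438, 40.94402313232422), (60.07206726074219, 40.122467041015625), 78.14755249023438) 317 29.88523796350978
[[512.3  15.7]
 [551.5   7.4]
 [563.9  66.2]
 [524.6  74.5]]
((514.9730224609375, -202.67019653320312), (150.21994018554688, 140.08157348632812), 71.17507934570312) 3083 108.65880480272631
[[ 424.4 -251.2]
 [ 557.  -296.4]
 [ 605.5 -154.2]
 [ 472.9 -109. ]]
((515.2147827148438, -202.72337341308594), (148.07093811035156, 138.35232543945312), 70.11239624023438) 502 117.33310426164792
[[ 425.  -248.8]
 [ 555.1 -295.9]
 [ 605.5 -156.6]
 [ 475.3 -109.6]]
((528.6536254882812, 280.7586975097656), (261.2444763183594, 149.75531005859375), 89.76408386230469) 4075 49.743450216007204
[[453.2 150.4]
 [603.  149.8]
 [604.1 411.1]
 [454.3 411.7]]
[[  -0.     1.    -0.1  444.2]
 [  -1.    -0.    -0.   -29.3]
 [  -0.     0.1    1.  1447.4]
 [   0.     0.     0.     1. ]]
```

View pics/crop.png

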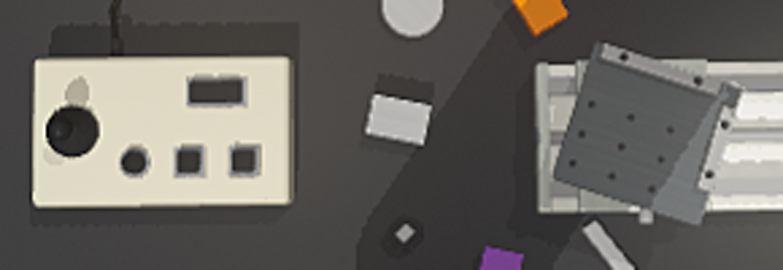

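```bash
cat > plan.py <<'E'
import sys; from h import *
from scipy.spatial.transform import Rotation as R
# plan.py yawdeg x y z [yaw]: shift in tool axes from present pose after turning to yaw
s=env.state(); Rt=R.from_euler('xyz',s['tcp_rot']).as_matrix()
np.set_printoptions(precision=2,suppress=True)
print('t',s['t'],'pos',s['eef_pos'],'rotdeg',np.degrees(s['tcp_rot']),'F',s['ft_force'],'op',s['opening'],'g',s['grip_force'])
if len(sys.argv)>4:
    yaw=float(sys.argv[1]); tgt=np.array(list(map(float,sys.argv[2:5])))
    Rg=R.from_euler('xyz',[180,0,yaw],degrees=True)
    print('turn',np.degrees((R.from_matrix(Rt).inv()*Rg).as_rotvec()))
    d=tgt-s['eef_pos']; print('shift in present',Rt.T@d,'shift after turn',Rg.as_matrix().T@d)
E
python3 plan.py 71 450 -100 250
```

```text
t 0.7 pos [ 160.57 -604.03  292.25] rotdeg [180.     0.    14.88] F [-0.89  0.87  0.75] op 1.002354468716557 g 0.0
turn [  0.     0.   -56.12]
shift in present [ 409.19 -412.78   42.21] shift after turn [570.8  109.56  42.25]
```

Request:
jog_arm([
  [0,0,-10.5,0,0,0,0],
  [0,0,-10.5,0,0,0,0],
  [0,0,-10.5,0,0,0,0],
  [0,0,-10.5,0,0,0,0],
  [0,0,-10.5,0,0,0,0],
  [0,0,-3.6,0,0,0,0],
  [0,0,0,40,8,0,0],
  [0,0,0,57,11,0,0],
  [0,0,0,57,11,0,0],
  [0,0,0,57,11,0,0],
])

```text
t: 1.95
eef_pos: [268.7, -416.3, 292.3]
tcp_rot: [3.141, 0.0, 1.238]
ft_force: [0.9, -0.3, -1.0]
opening: 0.025
grip_force: 0.0
```

Request:
jog_arm([
  [0,0,0,57,11,0,0],
  [0,0,0,57,11,0,0],
  [0,0,0,57,11,0,0],
  [0,0,0,57,11,0,0],
  [0,0,0,57,11,0,0],
  [0,0,0,57,11,0,0],
  [0,0,0,30,6,0,0],
])

```text
t: 2.82
eef_pos: [458.2, -87.4, 292.4]
tcp_rot: [3.141, -0.0, 1.241]
ft_force: [0.1, 0.0, -0.7]
opening: 0.003
grip_force: 0.0
```

```bash
python3 plan.py 71 470 250 250
```

```text
t 2.825 pos [458.23 -87.36 292.4 ] rotdeg [179.97  -0.    71.1 ] F [ 0.09  0.04 -0.71] op 0.002601835286855057 g 0.0
turn [ 0.03 -0.    0.1 ]
shift in present [322.99 -98.14  42.37] shift after turn [322.81 -98.71  42.4 ]
```

Request:
jog_arm([
  [0,0,0,54,-16,7,0],
  [0,0,0,54,-16,7,0],
  [0,0,0,54,-16,7,0],
  [0,0,0,54,-16,7,0],
  [0,0,0,54,-16,7,0],
  [0,0,0,53,-18,7,0],
  [0,0,0,0,0,0,0],
  [0,0,0,0,0,0,0],
])

```text
t: 3.82
eef_pos: [469.8, 247.5, 250.1]
tcp_rot: [-3.141, 0.0, 1.24]
ft_force: [0.1, -0.4, -0.3]
opening: 0.005
grip_force: 0.0
```

```bash
python3 - <<'E'
from h import *
np.set_printoptions(precision=1,suppress=True)
c=cam('wrist','w1.png')
for t in ['power_key_top','left_brake_key_top','right_brake_key_top','home_key_top']:
    for q in env.recognise('wrist',t)[:3]: print(t,q['score'],q['location'],world(c,*q['location'],z=60))
E
```

```text
power_key_top 0.94 [324.8, 133.0] [496.5 301.8  60. ]
power_key_top 0.62 [340.7, 181.0] [496.6 251.6  60. ]
left_brake_key_top 0.83 [341.0, 179.6] [497.3 252.9  60. ]
left_brake_key_top 0.22 [359.6, 115.3] [533.5 306.9  60. ]
right_brake_key_top 0.54 [355.0, 224.6] [496.6 202.3  60. ]
right_brake_key_top 0.48 [324.5, 130.0] [497.2 304.6  60. ]
home_key_top 0.98 [412.5, 183.4] [565.2 225.6  60. ]
```

View pics/w1.png

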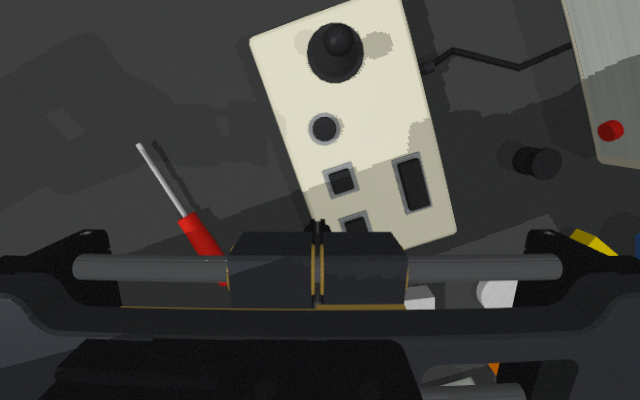

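The wrist view shows the power key at (324,128), the left brake at (342,181) and the right brake partly hidden at (355,222), which agrees with the top view. The fingers are thin when closed.

```bash
python3 plan.py 71 496.5 305 146
```

```text
t 4.075 pos [470.2  246.69 250.48] rotdeg [179.98  -0.01  70.89] F [0.24 0.38 0.28] op 0.007221200148636641 g 0.0
turn [ 0.02 -0.01 -0.11]
shift in present [ 63.69   5.73 104.49] shift after turn [ 63.69   5.89 104.48]
```

Request:
jog_arm([
  [0,0,0,32,3,35,0],
  [0,0,0,31.5,3,35,0],
  [0,0,0,0,0,34.5,0],
  [0,0,0,0,0,0,0],
  [0,0,0,0,0,9,0],
  [0,0,0,0,0,5,0],
  [0,0,0,0,0,0,0],
  [0,0,0,0,0,0,0],
])

```text
t: 5.08
eef_pos: [497.0, 305.6, 133.0]
tcp_rot: [3.14, -0.001, 1.239]
ft_force: [2.4, -2.6, 5.3]
opening: 0.007
grip_force: 2.4
```

```bash
python3 plan.py 71 496.5 305 132.5
```

```text
t 5.075 pos [496.96 305.56 132.99] rotdeg [179.88  -0.08  70.98] F [ 2.41 -2.64  5.28] op 0.0074136773346064905 g 2.368195258968626
turn [ 0.12 -0.08 -0.02]
shift in present [-0.68 -0.25  0.49] shift after turn [-0.68 -0.25  0.49]
```

Request:
jog_arm([
  [0,0,0,0,0,1,0],
  [0,0,0,0,0,1,0],
  [0,0,0,0,0,0,0],
  [0,0,0,0,0,0,0],
])

```text
t: 5.58
eef_pos: [496.9, 305.6, 132.5]
tcp_rot: [3.139, -0.002, 1.239]
ft_force: [-3.4, -5.1, 25.3]
opening: 0.005
grip_force: 13.1
```

Request:
jog_arm([
  [0,0,0,0,0,-16,0],
  [0,0,0,0,0,0,0],
  [0,0,0,-26.2,8.5,0,0],
  [0,0,0,-26.1,8.6,0,0],
  [0,0,0,0,0,0,0],
  [0,0,0,0,0,9,0],
  [0,0,0,0,0,5,0],
  [0,0,0,0,0,2,0],
  [0,0,0,0,0,0,0],
  [0,0,0,0,0,0,0],
])

```text
t: 6.82
eef_pos: [495.7, 251.3, 132.3]
tcp_rot: [3.139, -0.001, 1.24]
ft_force: [-7.9, -6.4, 40.3]
opening: 0.002
grip_force: 20.3
```

Request:
jog_arm([
  [0,0,0,0,0,-16,0],
  [0,0,0,0,0,0,0],
  [0,0,0,-26.2,8.5,0,0],
  [0,0,0,-26.1,8.6,0,0],
  [0,0,0,0,0,0,0],
  [0,0,0,0,0,9,0],
  [0,0,0,0,0,4.5,0],
  [0,0,0,0,0,1,0],
  [0,0,0,0,0,0,0],
  [0,0,0,0,0,0,0],
])

```text
t: 8.07
eef_pos: [494.7, 196.3, 132.5]
tcp_rot: [3.14, -0.001, 1.24]
ft_force: [-5.1, -4.4, 26.0]
opening: 0.007
grip_force: 13.3
```

Request:
jog_arm([
  [0,0,0,0,0,-20,0],
  [0,0,0,0,0,-40,90],
  [0,0,0,0,0,-40,90],
  [0,0,0,0,0,0,90],
])

```text
t: 8.57
eef_pos: [495.1, 196.6, 233.1]
tcp_rot: [3.138, -0.002, 1.24]
ft_force: [0.8, -1.2, -0.7]
opening: 0.26
grip_force: 0.0
```

```bash
python3 - <<'E'
from h import *
c=cam('top'); P=cloud(c)
for a in [(275,322,175,215)]:
    for z0,z1 in [(24,34),(20,40)]:
        Q=P[a[2]:a[3],a[0]:a[1]].reshape(-1,3); Q=Q[(Q[:,2]>z0)&(Q[:,2]<z1)]
        print(cv2.minAreaRect(Q[:,:2].astype(np.float32)),len(Q))
E
python3 plan.py 78.1 538 41 200
```

```text
((538.109130859375, 41.214271545410156), (60.02699279785156, 39.86732482910156), 77.92547607421875) 267
((538.0324096679688, 41.309776306152344), (60.05799865722656, 40.00664138793945), 77.62837982177734) 315
t 8.625 pos [494.56 196.37 231.5 ] rotdeg [179.92  -0.05  71.03] F [-0.24 -0.17 -0.18] op 0.3065914530521295 g 0.0
turn [ 0.08 -0.04 -7.07]
shift in present [-132.84   91.54   31.51] shift after turn [-143.07   74.55   31.5 ]
```

Request:
jog_arm([
  [0,0,-6.9,0,0,0,90],
  [0,0,0,-48,25,11,90],
  [0,0,0,-48,25,11,90],
  [0,0,0,-47,24.5,10,90],
  [0,0,0,0,0,40,90],
  [0,0,0,0,0,40,90],
  [0,0,0,0,0,20,90],
  [0,0,0,0,0,0,90],
  [0,0,0,0,0,0,90],
])

```text
t: 9.75
eef_pos: [537.4, 40.5, 99.1]
tcp_rot: [-3.141, 0.0, 1.36]
ft_force: [-0.5, -0.0, 1.2]
opening: 0.942
grip_force: 0.0
```

```bash
python3 plan.py 78 538 41.2 93; python3 - <<'E'
from h import *
cam('wrist','w2.png')
E
```

```text
t 9.75 pos [537.35  40.48  99.14] rotdeg [-179.97    0.01   77.91] F [-0.48 -0.04  1.17] op 0.942020233639309 g 0.0
turn [-0.03  0.01 -0.09]
shift in present [0.84 0.48 6.14] shift after turn [0.84 0.48 6.14]
```

View pics/w2.png

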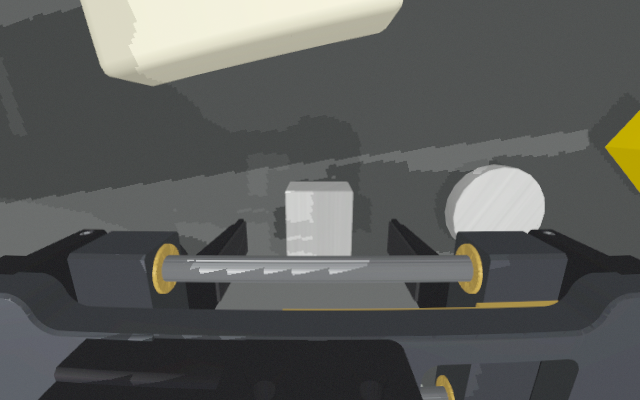

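The block sits centred and square between the open fingers, at about columns 286–352 of the image. I'll lower 6 mm, close and lift.

Request:
jog_arm([
  [0,0,0,0.8,0.5,6,90],
  [0,0,0,0,0,0,38],
  [0,0,0,0,0,0,30],
  [0,0,0,0,0,0,30],
  [0,0,0,0,0,0,30],
  [0,0,0,0,0,0,30],
  [0,0,0,0,0,0,30],
])

```text
t: 10.68
eef_pos: [538.1, 40.9, 93.2]
tcp_rot: [3.141, 0.0, 1.359]
ft_force: [0.1, 0.1, 0.5]
opening: 0.42
grip_force: 30.0
```

Request:
jog_arm([
  [0,0,0,0,0,-20,30],
  [0,0,0,0,0,-50,30],
  [0,0,0,0,0,-50,30],
  [0,0,0,0,0,-45,30],
  [0,0,0,0,0,0,30],
])

```text
t: 11.3
eef_pos: [538.5, 40.9, 260.5]
tcp_rot: [3.137, -0.001, 1.359]
ft_force: [-0.4, -0.1, -6.5]
opening: 0.415
grip_force: 30.0
```

```bash
python3 - <<'E'
from h import *
c=cam('top'); P=cloud(c)
Q=P[155:240,345:435].reshape(-1,3); Q=Q[(Q[:,2]>101)&(Q[:,2]<125)]
def fit(Q,a0=np.radians(-19)):
  for it in range(3):
    ex=np.array([np.cos(a0),np.sin(a0)]); ey=np.array([-ex[1],ex[0]])
    q=np.c_[Q[:,:2]@ex,Q[:,:2]@ey]; out=[]
    for ax in (0,1):
        for sg in (1,-1):
            a=q[:,ax]*sg; b=q[:,1-ax]; bins=np.arange(b.min()+10,b.max()-10,4)
            m=[(l+2,a[(b>=l)&(b<l+4)].max()) for l in bins if ((b>=l)&(b<l+4)).any()]
            m=np.array(m); k=np.polyfit(m[:,0],m[:,1],1)
            for _ in range(3):
                r=m[:,1]-np.polyval(k,m[:,0]); g=abs(r)<2.5; k=np.polyfit(m[g,0],m[g,1],1)
            # slope -> angle correction: ax0: line x=k*y -> rot -k ; ax1: y=k*x -> rot +k
            da=-k[0]*sg if ax==0 else k[0]*sg
            out.append((ax,sg,np.degrees(da),sg*np.median(m[:,1]),g.sum()))
    print(np.degrees(a0),[(o[0],o[1],round(o[2],2),round(o[3],1),o[4]) for o in out])
    a0+=np.radians(np.median([o[2] for o in out]))
  return
fit(Q)
E
python3 plan.py 71 529.6 -224.6 240
```

```text
-19.0 [(0, 1, np.float64(0.29), np.float64(620.9), np.int64(32)), (0, -1, np.float64(0.12), np.float64(483.5), np.int64(33)), (1, 1, np.float64(0.42), np.float64(50.3), np.int64(31)), (1, -1, np.float64(0.36), np.float64(-97.4), np.int64(31))]
-18.67574890629922 [(0, 1, np.float64(-0.24), np.float64(620.9), np.int64(33)), (0, -1, np.float64(-0.2), np.float64(483.4), np.int64(33)), (1, 1, np.float64(-0.07), np.float64(47.2), np.int64(31)), (1, -1, np.float64(0.03), np.float64(-100.4), np.int64(31))]
-18.814719454997363 [(0, 1, np.float64(-0.19), np.float64(620.9), np.int64(33)), (0, -1, np.float64(-0.06), np.float64(483.5), np.int64(33)), (1, 1, np.float64(0.28), np.float64(48.6), np.int64(31)), (1, -1, np.float64(0.17), np.float64(-99.1), np.int64(31))]
t 11.35 pos [537.77  40.94 258.28] rotdeg [179.94  -0.    77.89] F [-0.02 -0.39 -6.46] op 0.4197915522330694 g 29.998528361320496
turn [ 0.06 -0.01  6.89]
shift in present [-261.35   47.7    18.31] shift after turn [-253.74   78.72   18.28]
```

Request:
jog_arm([
  [0,0,6.7,0,0,0,30],
  [0,0,0,-45,13,0,30],
  [0,0,0,-52,16,0,30],
  [0,0,0,-52,16,0,30],
  [0,0,0,-52,16,0,30],
  [0,0,0,-53,17,0,30],
  [0,0,0,0,0,18,30],
  [0,0,0,0,0,0,30],
  [0,0,0,0,0,0,30],
])

```text
t: 12.48
eef_pos: [529.9, -224.0, 239.3]
tcp_rot: [-3.14, -0.0, 1.243]
ft_force: [1.1, 0.6, -5.6]
opening: 0.416
grip_force: 30.0
```

```bash
python3 plan.py 71.2 529.6 -224.6 203; python3 - <<'E'
from h import *
cam('wrist','w3.png')
cv2.imwrite('pics/s3.png',cam('scene')['color'][:,:,::-1])
E
```

```text
t 12.475 pos [ 529.87 -224.04  239.32] rotdeg [-179.89   -0.02   71.23] F [ 1.09  0.63 -5.62] op 0.4161302045143395 g 29.99849796295166
turn [-0.11 -0.02  0.03]
shift in present [-0.63 -0.01 36.32] shift after turn [-0.61 -0.08 36.32]
```

View pics/s3.png

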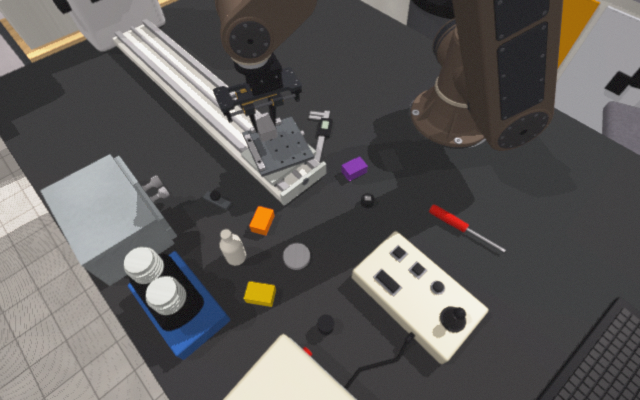

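View pics/w3.png

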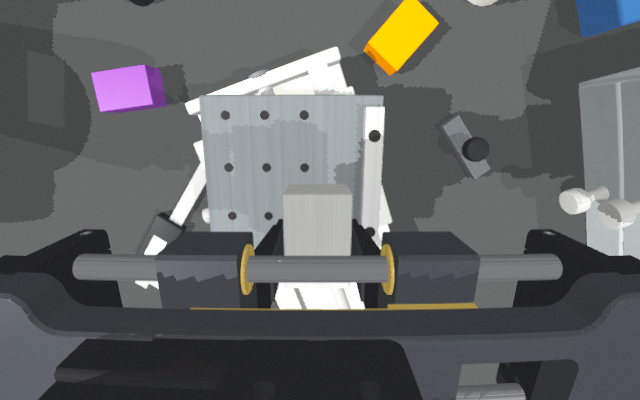

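The scene view shows the block held over the plate at (265,125) and the bystanders undisturbed. In the wrist view the block (285–352) is parallel to the long fence (363–383) and left of it.

Request:
jog_arm([
  [0,0,0,0,0,20,30],
  [0,0,0,0,0,13,30],
  [0,0,0,0,0,0,30],
  [0,0,0,0,0,1,30],
  [0,0,0,0,0,1,30],
  [0,0,0,0,0,0,30],
])

```text
t: 13.32
eef_pos: [530.0, -224.7, 205.5]
tcp_rot: [3.141, 0.0, 1.242]
ft_force: [-0.4, 0.3, -7.3]
opening: 0.42
grip_force: 30.0
```

```bash
python3 plan.py 71.2 538.9 -243.7 201
```

```text
t 13.325 pos [ 530.   -224.71  205.49] rotdeg [179.98   0.01  71.18] F [-0.41  0.31 -7.34] op 0.42009707904825067 g 29.99860167503357
turn [ 0.02  0.01 -0.02]
shift in present [-15.11  14.54   4.5 ] shift after turn [-15.11  14.54   4.49]
```

Request:
jog_arm([
  [0,0,0,0,0,1.5,30],
  [0,0,0,0,0,1.5,30],
  [0,0,0,0,0,1,30],
  [0,0,0,0,0,0,30],
  [0,0,0,0,0,0,30],
])

```text
t: 13.95
eef_pos: [530.0, -224.7, 201.3]
tcp_rot: [3.142, 0.0, 1.242]
ft_force: [-0.9, 0.1, -4.5]
opening: 0.42
grip_force: 30.0
```

Request:
jog_arm([
  [0,0,0,0,0,0.5,30],
  [0,0,0,0,0,0,30],
  [0,0,0,0,0,0,30],
])

```text
t: 14.32
eef_pos: [529.9, -224.7, 201.2]
tcp_rot: [3.141, 0.0, 1.242]
ft_force: [-4.0, 1.7, 5.2]
opening: 0.417
grip_force: 30.0
```

Request:
jog_arm([
  [0,0,0,0,5,0,30],
  [0,0,0,0,4,0,30],
  [0,0,0,0,1,0,30],
  [0,0,0,0,1,0,30],
  [0,0,0,0,0,0,30],
])

```text
t: 14.95
eef_pos: [540.5, -228.4, 201.2]
tcp_rot: [3.141, 0.0, 1.242]
ft_force: [-3.9, 1.0, 6.1]
opening: 0.42
grip_force: 30.0
```

Request:
jog_arm([
  [0,0,0,0,1,0,30],
  [0,0,0,0,1,0,30],
  [0,0,0,-5,0,0,30],
  [0,0,0,-4,0,0,30],
  [0,0,0,-2,0,0,30],
  [0,0,0,0,0,0,30],
])

```text
t: 15.7
eef_pos: [539.2, -239.6, 201.2]
tcp_rot: [3.14, 0.0, 1.242]
ft_force: [-0.1, 1.3, 4.6]
opening: 0.419
grip_force: 30.0
```

Request:
jog_arm([
  [0,0,0,0,0.6,0,30],
  [0,0,0,0,0.6,0,30],
  [0,0,0,-1,0,0,30],
  [0,0,0,-1,0,0,30],
  [0,0,0,0,0,0,30],
])

```text
t: 16.32
eef_pos: [539.3, -241.2, 201.3]
tcp_rot: [3.141, -0.001, 1.242]
ft_force: [-2.6, 5.3, 7.9]
opening: 0.416
grip_force: 30.0
```

Request:
jog_arm([
  [0,0,0,0,0.5,0,30],
  [0,0,0,0,0,0,30],
  [0,0,0,0,0,0,30],
])

```text
t: 16.7
eef_pos: [539.4, -241.3, 201.2]
tcp_rot: [-3.141, -0.001, 1.242]
ft_force: [-4.7, 6.0, 10.1]
opening: 0.418
grip_force: 30.0
```

Request:
jog_arm([
  [0,0,0,-0.5,0,0,30],
  [0,0,0,0,0,0,30],
  [0,0,0,0,0,0,30],
])

```text
t: 17.08
eef_pos: [539.3, -241.5, 201.2]
tcp_rot: [-3.141, -0.001, 1.242]
ft_force: [-4.3, 7.3, 9.7]
opening: 0.416
grip_force: 30.0
```

Request:
jog_arm([
  [0,0,0,-0.5,0.5,-0.2,30],
  [0,0,0,-0.5,0.5,0,30],
  [0,0,0,0,0,0,30],
  [0,0,0,0,0,0,30],
])

```text
t: 17.58
eef_pos: [539.3, -242.2, 201.3]
tcp_rot: [-3.138, -0.002, 1.242]
ft_force: [-7.6, 10.9, 11.2]
opening: 0.415
grip_force: 30.0
```

```bash
cat > f.py <<'E'
from h import *
s=env.state(); a=np.radians(-18.8); ex=np.array([np.cos(a),np.sin(a)]); ey=np.array([-ex[1],ex[0]])
F=s['ft_force']; p=s['eef_pos'][:2]-np.array([514.6,-201.8])
print('plate pos',p@ex,p@ey,'F',F[:2]@ex,F[:2]@ey,F[2],'M',s['moment'],'rot',np.degrees(s['tcp_rot']),s['t'])
E
python3 f.py
```

```text
plate pos 36.408835602945935 -30.273034605056683 F -10.734829398346012 7.833839131431983 11.205229219186053 M [ 1.93541876  1.2051798  -0.02092362] rot [-1.79822281e+02 -9.72096573e-02  7.11823154e+01] 17.575
```

Request:
jog_arm([
  [0,0,0,-0.5,0.2,-0.3,30],
  [0,0,0,-0.5,0,0,30],
  [0,0,0,0,0,0,30],
  [0,0,0,0,0,0,30],
])

```text
t: 18.08
eef_pos: [539.1, -243.0, 201.3]
tcp_rot: [-3.138, -0.002, 1.242]
ft_force: [-6.5, 11.8, 10.4]
opening: 0.422
grip_force: 30.0
```

```bash
python3 f.py
```

```text
plate pos 36.45460204697301 -31.104453529024987 F -9.93443816144162 9.097837879745583 10.40037136702931 M [ 2.06038884  1.17297958 -0.02027696] rot [-1.79783043e+02 -1.13443463e-01  7.11854457e+01] 18.075
```

Request:
jog_arm([
  [0,0,0,-0.5,0,0,30],
  [0,0,0,-0.5,0,0,30],
  [0,0,0,0,0,0,30],
  [0,0,0,0,0,0,30],
])

```text
t: 18.58
eef_pos: [539.0, -243.2, 201.3]
tcp_rot: [-3.138, -0.003, 1.242]
ft_force: [-4.7, 17.4, 11.0]
opening: 0.418
grip_force: 30.0
```

```bash
python3 f.py; python3 - <<'E'
from h import *
c=cam('wrist'); cv2.imwrite('pics/w4.png',cv2.resize(c['color'][80:320,180:460,::-1],None,fx=2.5,fy=2.5,interpolation=cv2.INTER_CUBIC))
E
```

```text
plate pos 36.438632732022654 -31.300498032700432 F -10.009424241385931 14.966401778589034 10.9968381975232 M [ 3.11081842  0.70370282 -0.0331988 ] rot [-179.78130528   -0.18635186   71.17489645] 18.575
```

View pics/w4.png

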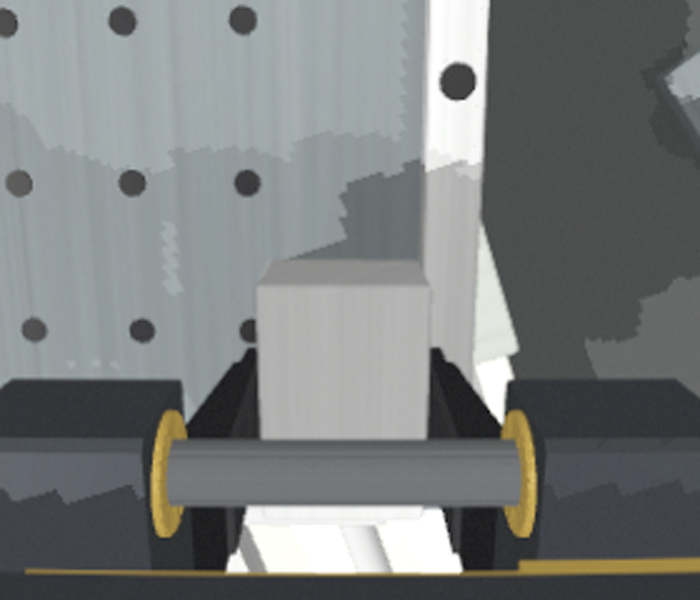

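The block is against the long fence, and y motion has stopped against the short fence with a step in force. I'll take out the small tool tilt and firm up the push slightly.

```bash
python3 plan.py 71.2 539 -243.2 201.3
```

```text
t 18.625 pos [ 539.04 -243.19  201.3 ] rotdeg [-179.79   -0.19   71.18] F [-4.46 17.27 10.24] op 0.41764687378200815 g 30.001975893974304
turn [-0.21 -0.19 -0.02]
shift in present [-0.03 -0.03 -0.  ] shift after turn [-0.03 -0.03 -0.  ]
```

Request:
jog_arm([
  [-0.2,-0.2,0,0,0.1,0,30],
  [0,0,0,0,0,0,30],
  [0,0,0,0,0,0,30],
  [0,0,0,0,0,0,30],
])

```text
t: 19.12
eef_pos: [538.9, -242.9, 201.3]
tcp_rot: [-3.14, -0.0, 1.242]
ft_force: [-5.2, 20.3, 10.8]
opening: 0.42
grip_force: 30.0
```

```bash
python3 f.py
```

```text
plate pos 36.249217942296426 -31.080343941628033 F -11.446873425511479 17.547898755317803 10.771139867087301 M [ 3.51042259  0.8757433  -0.12299975] rot [-1.79931605e+02 -1.14932229e-02  7.11699954e+01] 19.125
```

Request:
jog_arm([
  [0,0,0,0,0.5,0,30],
  [0,0,0,0,0,0,30],
  [0,0,0,0,0,0,30],
])

```text
t: 19.5
eef_pos: [539.0, -242.9, 201.3]
tcp_rot: [-3.139, -0.0, 1.242]
ft_force: [-7.8, 19.9, 12.7]
opening: 0.414
grip_force: 30.0
```

```bash
python3 f.py; python3 f.py
```

```text
plate pos 36.3447285738016 -31.068865788769585 F -13.840630018693194 16.326409901065645 12.691776692254665 M [ 3.57721678  1.42314048 -0.04850413] rot [-1.79869155e+02 -1.49810617e-02  7.11741956e+01] 19.5
plate pos 36.3447285738016 -31.068865788769585 F -13.840630018693194 16.326409901065645 12.691776692254665 M [ 3.57721678  1.42314048 -0.04850413] rot [-1.79869155e+02 -1.49810617e-02  7.11741956e+01] 19.5
```

The wrist moment is about -0.05 N·m, where one-edge contact would give around ±0.7. So both faces bear flush, with about 14 N and 16 N of push. Handing in.

Request:
jog_arm([
  [0,0,0,0,0,0,30],
  [0,0,0,0,0,0,30],
  [0,0,0,0,0,0,30],
  [0,0,0,0,0,0,30],
])

```text
t: 20.0
eef_pos: [539.0, -242.9, 201.3]
tcp_rot: [-3.139, -0.0, 1.242]
ft_force: [-8.7, 19.4, 13.3]
opening: 0.416
grip_force: 30.0
```

```bash
python3 f.py; python3 -c "
from cell import env
print(env.job_done())"
```

```text
plate pos 36.339662499297404 -31.07510090256206 F -14.44093865782222 15.549869088822803 13.345128293614287 M [ 3.59225704  1.32028942 -0.05181987] rot [-1.79870174e+02 -1.55734214e-02  7.11734853e+01] 20.0
the job is handed in; nothing more can be done
None
```

I pressed the power, left brake and right brake keys fully in, in that order, then set the block on the plate and handed in at 20 s, still holding it in the corner with about 14 N towards the long fence and 16 N towards the short one. The handover returned no verdict. That it bears flush on both fences is my reading of the wrist forces and position, and I took no final picture to check the bystanders.

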